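# Shut the tealight tray past its spring catch

### The job

Shut the dark wooden tealight tray: with closed fingertips reach into the thumb hole of its pale sliding cover, press the brass spring catch down, and hold it down while pushing the cover over it toward the open bay, until the cover is fully home over the tealights and the catch has sprung up again behind it. Only press and push: lift or carry nothing, leave the tealights in their bay and the things round the tray where they stand, and finish with the hand clear.

Things in the scene. Friction and masses are not known exactly. Their poses are not given: they have to be found in the camera images.
- tray: Dark wooden tealight tray, fixed, 234 x 115 x 43.5 mm. Origin: underside, straight below the catch; it spans x -55 to +179 mm, z up. +x runs from the catch to the open tealight bay and is the way the cover is pushed. Inside it is a hollow trough, floor 6 mm up, with a 9 mm high housing under the catch and a divider 20 mm high at x 100 to 104 mm before the bay.
- cover: Loose pale wooden plate, 143 x 96 x 8 mm, in the tray's grooves under side lips (1.5 mm play); underside 30 mm, top 38 mm above the table. Origin: centre of its thumb hole, at the underside; axes as the tray's. It spans x -43 to +100 mm. In the tray's frame its origin starts near x = 0, the catch blocks it after some 3 mm, and it is fully home at x = 71 mm, against the end wall.
- thumb_hole (a point): Centre of the cover's rectangular thumb hole (50 mm along x, 44 mm across), at the level of the cover's upper face, 38 mm above the table; moves with the cover. A web 18 mm long lies behind the hole, and must pass right over the catch.
- catch_top (a point): Centre of the top of the brass spring catch, a rounded rectangular plate with a dark inlay, 44 mm along the tray's x by 36 mm across, standing in the cover's thumb hole at the start with its top 41 mm above the table (3 mm above the cover). It moves straight down with the catch.
- catch (a joint): How far the spring catch is pressed down, m: 0 = up, 0.018 = bottomed. From about 0.012 its top is below the cover's underside and the cover can pass over it; it stays down only while a finger or the cover holds it. It takes about 1.5 N to start, 4 N at 0.012 and 5 N to bottom.
- tealight_a: Tealight in a metal cup with green wax, 38 mm across, 16 mm tall, standing in the tray's open bay. Origin at the centre of its underside.
- tealight_b: Tealight in a metal cup with yellow wax, 38 mm across, 15 mm tall, beside the other in the bay. Origin at the centre of its underside.
- figure_hare: Bystander, loose: black lying hare figure, about 38 x 75 x 39 mm. Origin at the centre of its underside. Leave it alone.
- box_black: Bystander, loose: small black carton, 50 x 62 x 40 mm. Origin at the centre of its underside. Leave it alone.
- oil_bottle_0: Bystander, loose: small amber-yellow bottle, 32 mm across, 90 mm tall. Origin at the centre of its underside. Leave it alone.
- oil_bottle_1: Bystander, loose: small red-brown bottle, 32 mm across, 90 mm tall. Origin at the centre of its underside. Leave it alone.
- balm_tin: Bystander, loose: round white tin, 69 mm across, 34 mm tall. Origin at the centre of its underside. Leave it alone.
- incense: Bystander, loose: long dark blue carton, 190 x 30 x 22 mm. Origin at the centre of its underside. Leave it alone.
There are look-alikes about, which are no part of the job. Leave any orange or purple look-alike of the tealight_b alone.

How it is judged (in metres and radians):
On the way, in this order (a step that is already met when the one before it is completed fails the run):
1. the catch is pressed below the cover, by the fingers, while the cover is still in its starting place (value of joint catch above 0.011 m and x of cover in the frame of tray below 0.008 m and contact force between the fingers and catch above 0.5 N), for 0.05 s.
2. the cover is passing over the pressed catch (value of joint catch above 0.009 m and x of cover in the frame of tray above 0.015 m), for 0.05 s.
3. the cover is home and the catch has sprung up behind it (x of cover in the frame of tray above 0.065 m and value of joint catch below 0.003 m), for 0.2 s.
At the end, for the whole second after the job is handed in: The cover is at least 65 mm along the tray from the catch (fully home is 71 mm), flat in its grooves (tilt under 0.06 rad, underside less than 4 mm above its ledges) and at rest, the catch is up to within 3 mm behind it, and both tealights stand in the bay (all of step 3 and angle between cover's own z axis and vertical below 0.06 rad and z of cover in the frame of tray below 0.034 m and linear speed of cover below 0.02 m/s and x of each of tealight_a, tealight_b in the frame of tray above 0.115 m and z of each of tealight_a, tealight_b in the frame of tray below 0.012 m); the robot touches nothing.
It fails at once if the cover was lifted out of its grooves or tipped (z of cover in the frame of tray above 0.038 m or angle between cover's own z axis and vertical above 0.12 rad).
It fails at once if a tealight was lifted or carried off (height (world z) of any of tealight_a, tealight_b above 0.02 m or distance of any of tealight_a, tealight_b from where it was at the start of the episode above 0.04 m).
It fails at once if a bystander was lifted or moved by more than 20 mm (distance of any of figure_hare, box_black, oil_bottle_0, oil_bottle_1, balm_tin, incense from where it was at the start of the episode above 0.02 m).
It also fails if it takes over 45 s, if anything falls off the work surface, if the arm or the gripper's body presses on something with over 40 N, if the wrist force passes 120 N, or if a joint passes its speed limit or range.

### The arm

A 6-joint arm with a two-finger parallel gripper is mounted at the origin on a cart in front of the work surface, level with it; the furniture and walls round the work are solid. World frame = base frame: x ahead of the robot, y to its left, z up, the work surface at z = 0. Lengths are in m, angles in degrees, forces in N, time in s.
With the tool pointing down it reaches from about 0.35 to 0.85 m from the base axis. Payload 8.1 kg.
Tool frame: the origin (TCP) lies midway between the tips of the shut fingers; the grasp point (between the pads) lies 19 mm behind it; z points along the fingers, y is the line along which they close (so a half turn about z gives the same grasp; the last joint's range is limited). The gripper opens to 85 mm and grips with 20 to 120 N. Pads are 22 mm wide; open, the fingers measure 114 mm over their backs; the gripper's body (76 mm by 85 mm) begins 54 mm behind the grasp point. The pads swing forward as they close: fully open they stand 13 mm farther back than shut.
Start: joints at [66.612, 7.471, 85.268, -0, 87.261, -4.893], TCP at [0.19, 0.569, 0.231] pointing down, gripper open.
Joint ranges: [-169.43, 169.43], [-51.17, 129.36], [1.28, 143.12], [-76.62, 256.62], [0, 156.53], [-152.29, 152.29]. Speed limits (degrees/s): [136.94, 136.94, 159.86, 180, 180, 180].

### API

Orientations are given as [roll, pitch, yaw] about the fixed x, y, z axes, in that order (R = Rz(yaw) Ry(pitch) Rx(roll)).
In Python, from rig import * gives the robot as it stands.
- The arm moves only by the tool arm_command, never from a script. Its argument "commands" is a list of rows, each a list of 7 numbers: the gripper command: -1 is fully open, 1 is shut, values between are in proportion, then the shift along the world's x, y, z in m, then the turn, a rotation vector about the world's x, y, z in degrees. In form: [[gripper, tx, ty, tz, wx, wy, wz], ...]. A call has 1 to 20 rows; each row is the pose to reach, as a shift and turn from the pose commanded when the call began; what a row does not reach only later rows make up. A row lasts 1/8 s, in which the tool goes at most 62.5 mm and 10.7 degrees, less where a joint would pass 70% of its speed; a pose out of reach is approached as far as the arm can. A call with a gripper value outside its range is refused whole. The fingers move at their own pace and stop on an object; "grip_force" is the grip in N (left out, the last holds). Time passes only in rows, so rows that repeat a pose let the fingers close. It gives the time, the measured TCP pose, the force, the opening and the grip force at its end, in the units of the state.
- read_state(): the state, without advancing time (a new reading comes with each control period).
- capture(name): name is "scene" or "top"; returns the picture (420x560x3 uint8, red, green, blue); there is no depth.
- calibration(name): a dict with "K" (3x3 intrinsics, pixels), "eye" and "attitude" of the camera in the world. Camera axes: x right, y down, z forward; pixel columns grow to the right and rows downward; lengths in m; the calibration is good to about 2 mm. A picture is of the moment at which its call begins. calibration takes no time and is no camera call.
- sign_off(): hands the job in; it is judged then, once.
The state is a dict: "time_s": time; "joints": joint angles; "qvel": joint speeds; "joint_efforts": joint torques, N m; "ee_pos": TCP position; "ee_rot": TCP orientation; "wrist_force": force on the tool from outside, world axes, zero at the start; "ft_torque": the same for the moment, N m; "grip_width": opening from 0.0 (shut) to 1.0 (fully open); "grasp_force": force on a finger pad.
Only numpy, scipy, OpenCV 4.12 (cv2) and the standard library are available. Lean on these libraries where they do the work, as an engineer would, in place of code of your own. Each camera call takes 0.05 s, during which the arm holds its last target. There are 200 camera calls.

## Working session

There is one attempt and no reset: what is moved stays moved. The work goes in short steps, Python scripts to look and compute and a tool call to move; the robot and the scene stay as the last step left them, time stands still between calls to the robot, and variables do not carry over. Pictures are saved under pics/ and viewed, at most 10 in all, crops included, and the job is handed in when it is done.

Besides the shell and the picture viewer there is one more tool, called as name(argument=value, ...) on one line, values as JSON. arm_command: Moves the arm, as the interface text tells. Its arguments: {"type":"object","properties":{"commands":{"type":"array"},"grip_force":{"type":"number"}},"required":["commands"]}

```bash
mkdir -p pics; python3 - <<'E'
from rig import *
import cv2
for n in("scene","top"):
    cv2.imwrite(f"pics/{n}0.png",capture(n)[:,:,::-1]); c=calibration(n); print(n,c)
s=read_state();print(s["time_s"],s["ee_pos"],s["ee_rot"],s["grip_width"])
E
```

```text
scene {'K': array([[436.04846714,   0.        , 280.76512539],
       [  0.        , 436.04846714, 205.88015765],
       [  0.        ,   0.        ,   1.        ]]), 'eye': array([ 0.247419 , -0.4637673,  0.7207964]), 'attitude': array([-136.0290711 ,    0.26447502,  -29.0182129 ])}
top {'K': array([[414.28180478,   0.        , 274.84139754],
       [  0.        , 414.28180478, 213.06248548],
       [  0.        ,   0.        ,   1.        ]]), 'eye': array([0.49560634, 0.08822697, 1.07091924]), 'attitude': array([-177.10153165,   -1.55292821,  -90.49049295])}
0.1 [0.19011443 0.56857293 0.23031742] [-1.79904672e+02 -7.52782862e-03  1.61507049e+02] 0.9999169489773055
```

View pics/top0.png

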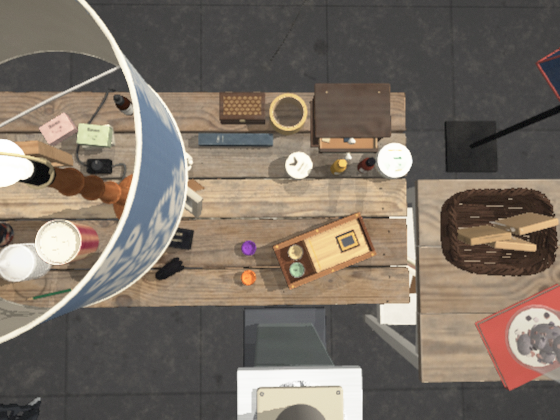

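View pics/scene0.png

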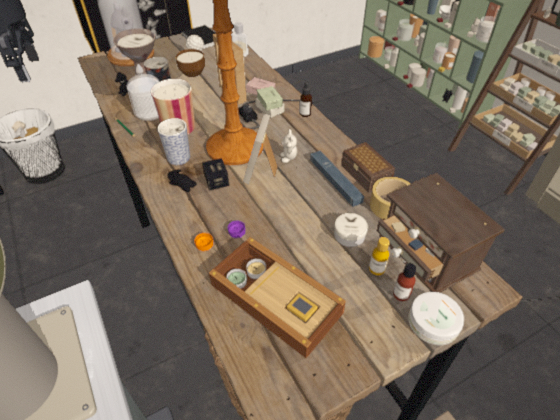

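The top view shows the dark tray at about (323,250). The pale cover with the brass catch is at (347,241). The tealights are at (295,253) yellow and (297,270) green, so +x of the tray points image-left. The orange (248,278) and purple (249,248) cups outside the tray are the look-alikes. There is only one tray and one catch. I'll check this in a close crop.

```bash
python3 - <<'E'
import cv2,numpy as np
a=cv2.imread("pics/top0.png")[205:295,265:385]; b=cv2.imread("pics/scene0.png")[235:355,200:350]
a=cv2.resize(a,None,fx=6,fy=6,interpolation=cv2.INTER_CUBIC); b=cv2.resize(b,None,fx=5,fy=5,interpolation=cv2.INTER_CUBIC)
cv2.imwrite("pics/ca.png",a);cv2.imwrite("pics/cb.png",b)
E
```

```text
(no output)
```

View pics/ca.png

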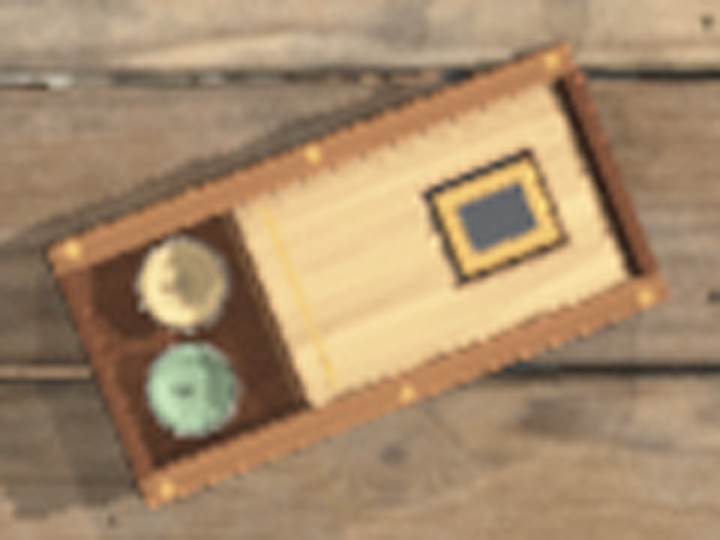

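View pics/cb.png

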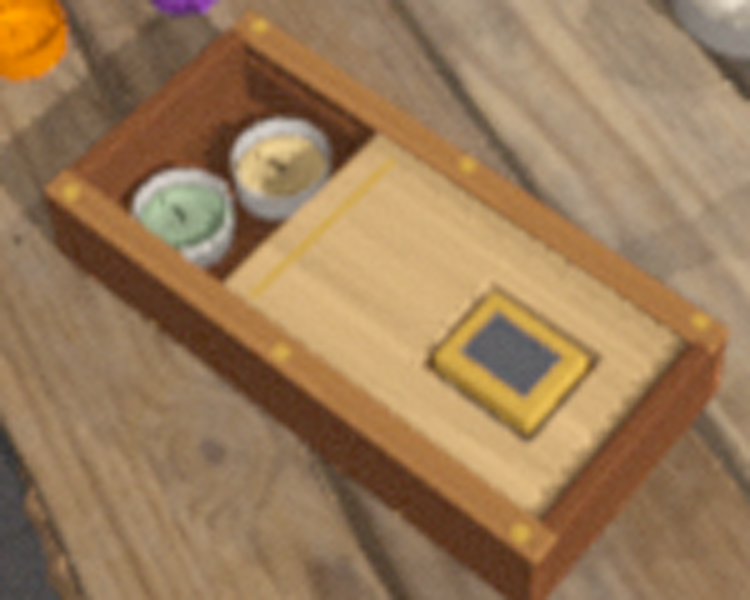

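The crops confirm the choice. Catch inlay centre is at crop (497,216) top and (512,353) scene. The rim corners are readable, and the tealights are yellow and green inside the bay. Next I fit the tray pose.

```bash
cat > h.py <<'E'
import numpy as np
from scipy.spatial.transform import Rotation as R
from scipy.optimize import least_squares
from rig import *
def proj(n,P):
    c=calibration(n); r=R.from_euler('xyz',c['attitude'],degrees=True).as_matrix()
    q=(np.atleast_2d(P)-c['eye'])@r; q=q@c['K'].T; return q[:,:2]/q[:,2:]
E
python3 - <<'E'
from h import *
H=.0435
M=np.array([[.179,-.0575,H],[.179,.0575,H],[-.055,.0575,H],[-.055,-.0575,H],[0,0,.041]])
f=lambda L,o,k:(np.array(L)+.5)/k-.5+o
# far(+x) corners: yellow side, green side; which side is +y resolved by rotation
T=f([[50,245],[150,505],[665,292],[572,42],[497,216]],[265,205],6)
S=f([[250,15],[48,190],[537,555],[725,335],[512,353]],[200,235],5)
def pose(p): 
    c,s=np.cos(p[2]),np.sin(p[2]); return M@np.array([[c,s,0],[-s,c,0],[0,0,1]])+[p[0],p[1],0]
for use in ("top","scene","both"):
    def res(p):
        r=[]
        if use!="scene": r.append(proj("top",pose(p))-T)
        if use!="top": r.append(proj("scene",pose(p))-S)
        return np.concatenate(r).ravel()
    s=min((least_squares(res,[.45,-.1,a]) for a in (0,1.57,3.1,-1.57)),key=lambda s:s.cost)
    print(use,s.x[:2],np.degrees(s.x[2]),np.round(s.fun.reshape(-1,2),2).tolist())
E
```

```text
top [ 0.4777885  -0.12080164] 110.92368951596437 [[-0.63, -0.11], [-0.27, 0.12], [1.27, 0.7], [-0.45, -0.62], [0.08, -0.11]]
scene [ 0.4761737  -0.12206494] 111.16077438017066 [[-0.09, -1.45], [-1.11, -0.32], [-0.18, 1.63], [1.46, -1.24], [-0.14, 0.42]]
both [ 0.47678985 -0.12151351] 111.04359800070714 [[-0.33, 0.45], [0.13, 0.65], [1.59, 1.04], [-0.22, -0.25], [0.37, 0.29], [0.23, -1.82], [-0.82, -0.82], [-0.13, 1.19], [1.59, -1.54], [-0.01, 0.03]]
```

```bash
python3 - <<'E'
from h import *
def ray(n,uv,z):
    c=calibration(n); r=R.from_euler('xyz',c['attitude'],degrees=True).as_matrix()
    d=r@np.linalg.solve(c['K'],[*uv,1]); return c['eye']+d*(z-c['eye'][2])/d[2]
print("lamp base",ray("scene",(235,150),0.01), "bottles",ray("scene",(378,272),0),ray("scene",(403,296),0),"tin",ray("scene",(350,232),0.02))
b=ray("scene",(235,150),0.01)
for z in (.3,.5,.6,.7): print(z,proj("top",[b[0],b[1],z]), "right rim",ray("top",(187,190),z), "bottom rim", ray("top",(20,340),z))
for z in (0.0,.1,.231): print("tcp scene",proj("scene",[.19,.569,z]),proj("top",[.19,.569,z]))
E
```

```text
lamp base [0.57134529 0.37096136 0.01      ] bottles [ 6.62379920e-01 -1.10011850e-01  1.11022302e-16] [ 6.69562458e-01 -1.77757558e-01  1.11022302e-16] tin [ 0.66279136 -0.00933735  0.02      ]
0.3 [[110.27279819 194.3190595 ]] right rim [0.57856091 0.22993243 0.3       ] bottom rim [0.30827825 0.52929811 0.3       ]
0.5 [[ 56.1859123  180.30762613]] right rim [0.55703996 0.19316971 0.5       ] bottom rim [0.35687688 0.41487078 0.5       ]
0.6 [[ 11.7679599  168.80097031]] right rim [0.54627949 0.17478834 0.6       ] bottom rim [0.38117619 0.35765712 0.6       ]
0.7 [[-56.85923774 151.02280854]] right rim [0.53551901 0.15640698 0.7       ] bottom rim [0.40547551 0.30044345 0.7       ]
tcp scene [[ 69.03029393 156.52064214]] [[ 72.99219201 357.50288521]]
tcp scene [[ 54.41370407 124.49701694]] [[ 52.76407279 370.60580633]]
tcp scene [[31.95704772 75.29651578]] [[ 18.7199911 392.6581243]]
```

arm_command(commands=[[1,0.011,-0.04,0,0,0,-3],[1,0.022,-0.08,0,0,0,-6],[1,0.033,-0.12,0,0,0,-9],[1,0.045,-0.16,0,0,0,-12],[1,0.056,-0.2,0,0,0,-15],[1,0.068,-0.24,0,0,0,-18],[1,0.079,-0.28,0,0,0,-22],[1,0.09,-0.32,0,0,0,-25],[1,0.112,-0.36,0,0,0,-28],[1,0.133,-0.4,0,0,0,-31],[1,0.155,-0.44,-0.01,0,0,-34],[1,0.176,-0.48,-0.02,0,0,-37],[1,0.198,-0.52,-0.03,0,0,-40],[1,0.219,-0.56,-0.04,0,0,-43],[1,0.241,-0.6,-0.06,0,0,-46],[1,0.263,-0.64,-0.08,0,0,-49],[1,0.285,-0.686,-0.1,0,0,-50.5],[1,0.285,-0.686,-0.13,0,0,-50.5],[1,0.285,-0.686,-0.15,0,0,-50.5],[1,0.285,-0.686,-0.15,0,0,-50.5]], grip_force=60)

```text
time_s: 2.6
ee_pos: [0.4734, -0.1164, 0.0791]
ee_rot: [-179.8, -0.2, 111.0]
wrist_force: [-0.6, 0.1, -0.1]
grip_width: -0.001
grasp_force: 0.0
```

```bash
python3 - <<'E'
from h import *
import cv2
a=capture("scene")[:,:,::-1]; b=capture("top")[:,:,::-1]
a=cv2.resize(a[220:360,190:350],None,fx=3,fy=3,interpolation=cv2.INTER_CUBIC); b=cv2.resize(b[190:300,260:400],None,fx=2.5,fy=3,interpolation=cv2.INTER_CUBIC)
h=max(a.shape[0],b.shape[0]);P=lambda i:np.pad(i,((0,h-i.shape[0]),(0,0),(0,0)))
o=np.hstack([P(a)[:, :440],P(b)]);o=o[:, :800];cv2.imwrite("pics/c1.png",o)
s=read_state();print(s["time_s"],s["ee_pos"],proj("scene",s["ee_pos"]))
E
```

```text
2.7 [ 0.47533184 -0.11691773  0.08165797] [[300.60587057 290.95727053]]
```

View pics/c1.png

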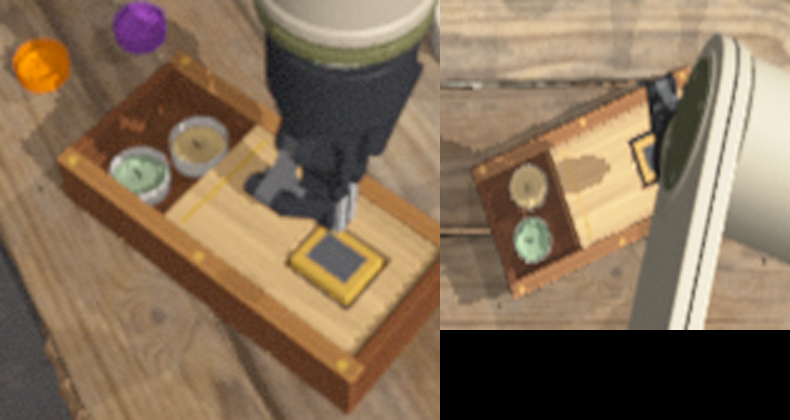

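The tip (about crop (340,228)) hangs over the catch as calculated, and the cover and tealights are undisturbed. Pressing straight down now.

arm_command(commands=[[1,0,-0.001,-0.015,0,0,0],[1,0,-0.001,-0.03,0,0,0],[1,0,-0.001,-0.038,0,0,0],[1,0,-0.001,-0.044,0,0,0],[1,0,-0.001,-0.05,0,0,0],[1,0,-0.001,-0.055,0,0,0],[1,0,-0.001,-0.055,0,0,0],[1,0,-0.001,-0.055,0,0,0],[1,0,-0.001,-0.055,0,0,0]])

```text
time_s: 3.82
ee_pos: [0.4753, -0.118, 0.0265]
ee_rot: [180.0, 0.0, 111.0]
wrist_force: [-3.4, 1.7, 5.1]
grip_width: 0.002
grasp_force: 2.2
```

arm_command(commands=[[1,0,0,-0.001,0,0,0],[1,-0.0014,0.0037,-0.001,0,0,0],[1,-0.0029,0.0075,-0.001,0,0,0],[1,-0.0043,0.0112,-0.001,0,0,0],[1,-0.0057,0.0149,-0.001,0,0,0],[1,-0.0072,0.0187,-0.001,0,0,0],[1,-0.0086,0.0224,-0.001,0,0,0],[1,-0.0086,0.0224,-0.001,0,0,0]])

```text
time_s: 4.82
ee_pos: [0.4673, -0.0956, 0.0258]
ee_rot: [179.9, 0.1, 111.0]
wrist_force: [2.4, -3.1, 5.6]
grip_width: -0.001
grasp_force: 2.7
```

arm_command(commands=[[1,-0.0014,0.0037,0,0,0,0],[1,-0.0029,0.0075,0,0,0,0],[1,-0.0043,0.0112,0,0,0,0],[1,-0.0057,0.0149,0,0,0,0],[1,-0.0072,0.0187,0,0,0,0],[1,-0.0086,0.0224,0,0,0,0],[1,-0.01,0.0261,0,0,0,0],[1,-0.0115,0.0299,0,0,0,0],[1,-0.0129,0.0336,0,0,0,0],[1,-0.0143,0.0373,0,0,0,0],[1,-0.0158,0.0411,0,0,0,0],[1,-0.0165,0.043,0,0,0,0],[1,-0.0165,0.043,0,0,0,0]])

```text
time_s: 6.45
ee_pos: [0.45, -0.0523, 0.0251]
ee_rot: [-180.0, -0.0, 111.0]
wrist_force: [2.1, -2.6, 2.2]
grip_width: -0.002
grasp_force: 1.3
```

arm_command(commands=[[1,-0.0011,0.0028,0,0,0,0],[1,-0.0021,0.0056,0,0,0,0],[1,-0.0032,0.0084,0,0,0,0],[1,-0.0032,0.0084,0,0,0,0]])

```text
time_s: 6.95
ee_pos: [0.4465, -0.0435, 0.025]
ee_rot: [-180.0, -0.1, 111.0]
wrist_force: [-0.3, -0.5, 1.6]
grip_width: 0.004
grasp_force: 0.4
```

```bash
python3 - <<'E'
from h import *
import cv2
a=capture("scene")[:,:,::-1]
cv2.imwrite("pics/c2.png",cv2.resize(a[220:360,190:350],None,fx=4,fy=4,interpolation=cv2.INTER_CUBIC))
s=read_state();print(s["time_s"],s["ee_pos"],s["wrist_force"])
E
```

```text
7.0 [ 0.44645948 -0.0435816   0.02493623] [-0.04899556 -0.68244612  0.58954502]
```

View pics/c2.png

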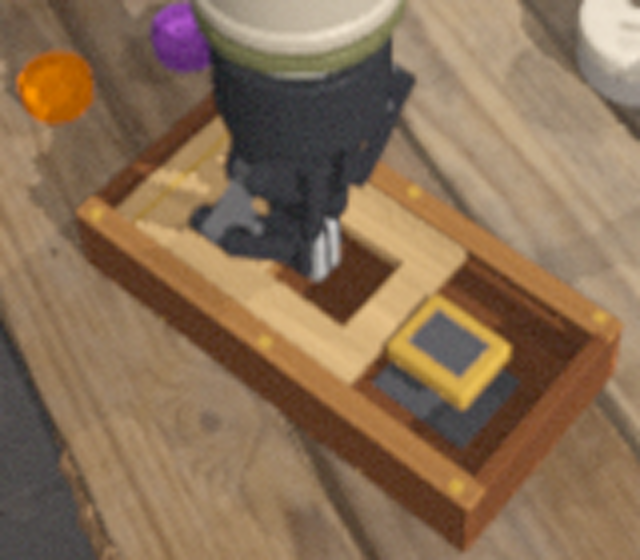

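The cover has cleared the catch, which is up at crop (450,350). I'll push a little further to seat the cover.

arm_command(commands=[[1,-0.0007,0.0019,0,0,0,0],[1,-0.0014,0.0037,0,0,0,0],[1,-0.0018,0.0047,0,0,0,0],[1,-0.0018,0.0047,0,0,0,0]])

```text
time_s: 7.5
ee_pos: [0.4446, -0.041, 0.025]
ee_rot: [-179.9, 0.1, 111.0]
wrist_force: [-0.4, -11.6, -2.6]
grip_width: 0.002
grasp_force: 5.2
```

Force rose to about 12 N, so the cover is against the end wall. I'll back off, then lift.

arm_command(commands=[[1,0.002,-0.005,0,0,0,0],[1,0.0045,-0.012,0,0,0,0],[1,0.0045,-0.012,0,0,0,0],[1,0.0045,-0.012,0.02,0,0,0],[1,0.0045,-0.012,0.05,0,0,0],[1,0.0045,-0.012,0.09,0,0,0],[1,0.0045,-0.012,0.13,0,0,0],[1,-0.03,-0.012,0.17,0,0,0],[1,-0.08,-0.012,0.18,0,0,0],[1,-0.08,-0.012,0.18,0,0,0],[1,-0.08,-0.012,0.18,0,0,0]])

```text
time_s: 8.88
ee_pos: [0.3656, -0.0514, 0.2054]
ee_rot: [179.9, 0.0, 111.0]
wrist_force: [-0.3, 0.4, 0.5]
grip_width: -0.002
grasp_force: 0.0
```

```bash
python3 - <<'E'
from h import *
import cv2
a=capture("scene")[:,:,::-1]
cv2.imwrite("pics/c3.png",cv2.resize(a[150:360,140:400],None,fx=2.8,fy=2.8,interpolation=cv2.INTER_CUBIC))
s=read_state();print(s["time_s"],s["ee_pos"],s["wrist_force"])
t=np.radians(111.04);u=np.array([np.cos(t),np.sin(t)]);v=np.array([-u[1],u[0]])
o=np.array([.4768,-.1215])
for x in(.022,.028):
  for y in (-.045,.045): print(x,y,(proj("scene",[*(o+u*x+v*y),.038])-[140,150])*2.8)
E
```

```text
8.925 [ 0.36554127 -0.05137624  0.20497179] [0.81762243 0.16714713 0.3578774 ]
0.022 -0.045 [[469.0969113  372.63925121]]
0.022 0.045 [[381.25028414 466.00088881]]
0.028 -0.045 [[461.93840526 367.78136738]]
0.028 0.045 [[373.95414721 460.51176753]]
```

View pics/c3.png

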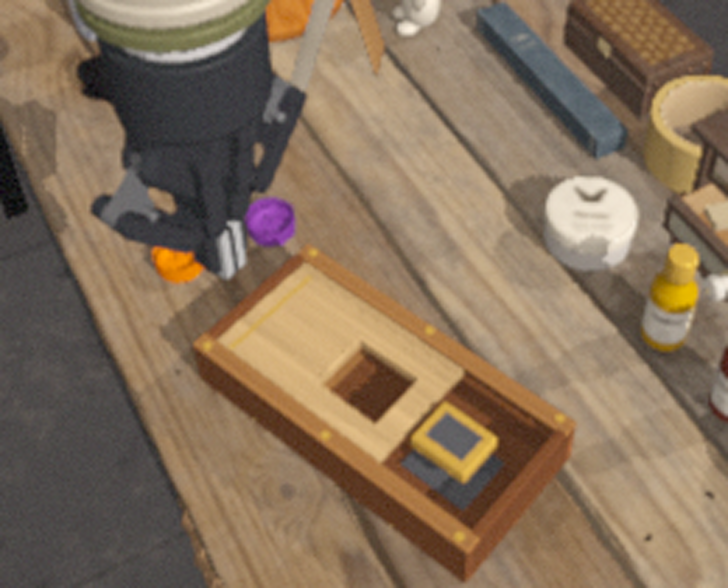

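The cover's rear edge, from (463,373) to (383,461), lies within about 1 mm of the predicted fully-home line. The bay is covered, the catch is up at (455,440), and the hand is clear.

```bash
python3 -c "
from rig import *
print(sign_off())"
```

```text
the job is handed in; nothing more can be done
None
```

I closed the tray and handed the job in at about 9 s: the cover is home over the tealights, the catch is up behind it, and the hand is clear. The sign-off returned no verdict.

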